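# Eject the temperature logger and catch it on the run-out

### The job

Press the eject key of the charging dock down with one finger, and let the other finger, standing in the lane, stop the temperature logger that springs out, before it shoots off the open end of the run-out plate into the wash pan. Keep the key down until the logger has come to rest on the plate, then let the key come up and take the hand away, leaving the logger flat on the plate, out of the bay. Do not grip or lift the logger, and leave everything else where it stands.

Things in the scene. Friction and masses are not known exactly. Their poses are not given: they have to be found in the camera images.
- dock: Charging dock, fixed: steel base 255 (x) by 94 (y) by 30 mm high. Origin on the bench under the lane; z up. The lane runs along x at y = 0; the logger leaves towards -x over the slippery flat top (run-out plate, z = 30 mm). Guide rails 5 mm high, inner faces at y = +-23.5 mm. Bay walls (28 mm above the plate) at x = 78 to 128 mm, spring housing behind, top z = 64 mm.
- plate_end (a point): Middle of the open end of the run-out plate, on its top: x = -85, y = 0, z = 30 mm in the dock frame. Nothing stops the logger here: it drops into the wash pan. Between here and x = 50 mm nothing but the eject key stands above the 5 mm rails.
- bay_front (a point): Point on the plate (z = 30 mm) at x = 25, y = 0 mm in the dock frame: the logger's front face gets this far under the 4 N spring pusher (30 mm stroke, stays out); from here it slides free at about 1 m/s (0.7 to 1.4) and, unless stopped, off the open end. A finger in the lane must stand between here and the open end.
- key_top (a point): Centre of the top of the eject key: flat black key, 44 (dock x) by 26 mm (dock y), beside the lane at x = -10, y = 62 mm in the dock frame. Top at z = 52 mm when up, 43 mm fully down, i.e. 13 mm above the plate: a finger in the lane level with the one on the key clears plate and rails, yet stands in front of the 28 mm high logger.
- eject_key (a joint): Press of the eject key in m: 0 up, 0.009 fully down (stop). Springs back by itself; 1.4 N to start, 4.6 N fully down. The catches let the logger go at about 0.006.
- logger: Temperature logger, loose, about 90 g: aluminium block 50 (x) by 44 (y) by 28 mm high, black window on top, tail flange 68 mm wide at its +x end. Origin at the centre of its underside, axes as the dock's. Starts in the bay at x = 80 mm in the dock frame (front face at 55 mm), held by two catches. Out of the bay (at most touching the spent pusher), yet safely on the plate: origin at x = -60 to 55 mm.
- wash_pan: Shallow steel pan, fixed, 130 by 170 mm, 24 mm high, under the open end of the run-out plate. Origin at the centre of its underside.
- brush: Bystander: brush with a wooden handle, 200 mm long, lying on the far side of the dock from the key. Origin at its middle, on the bench.
- jar: Bystander: small jar, 56 mm across, 65 mm high, on the key's side of the dock, beside the bay. Origin under its centre.
- tart_mould: Bystander: small round steel mould, 80 mm across, 22 mm high, on the key's side of the dock. Origin under its centre.
- scraper: Bystander: steel dough scraper with white grip, 120 mm wide, lying flat. Origin near its middle, on the bench.
- spray_bottle: Bystander: white bottle 64 mm across, 190 mm high. Origin under its centre.
- flour_cup: Bystander: steel beaker 90 mm across, 100 mm high. Origin under its centre.

How it is judged:
On the way, in this order (a step that is already met when the one before it is completed fails the run):
1. the eject key is pressed (value of joint eject_key above 0.003 m).
2. the logger has been stopped on the run-out plate while the key is still down (value of joint eject_key above 0.003 m and x of logger in the frame of dock between -0.06 and 0.055 m and y of logger in the frame of dock between -0.008 and 0.008 m and linear speed of logger below 0.03 m/s), for 0.2 s.
At the end, for the whole second after the job is handed in: The logger lies flat and at rest on the run-out plate between the guide rails, its origin between x = -60 and 55 mm in the dock frame (out of the bay, at most touching the spent pusher; weight on the plate), and the key is up again (under 2 mm). No bystander has moved more than 20 mm (x of logger in the frame of dock between -0.06 and 0.055 m and y of logger in the frame of dock between -0.008 and 0.008 m and z of logger in the frame of dock between 0.026 and 0.034 m and angle between logger's own z axis and vertical below 0.1 rad and linear speed of logger below 0.01 m/s and value of joint eject_key below 0.002 m).
It fails at once if the logger is lifted more than 12 mm off the plate (z of logger in the frame of dock above 0.042 m).
It fails at once if the logger falls off the run-out plate (z of logger in the frame of dock below 0.018 m).
It fails at once if the logger is tipped (angle between logger's own z axis and vertical above 0.35 rad).
It fails at once if a bystander is moved more than 20 mm (distance of any of brush, jar, tart_mould, scraper, spray_bottle, flour_cup from where it was at the start of the episode above 0.02 m).
It also fails if it takes over 29 s, if anything falls off the work surface, if the arm or the gripper's body presses on something with over 40 N, if the wrist force passes 120 N, or if a joint passes its speed limit or range.

### The arm

A 6-joint arm with a two-finger parallel gripper is mounted at the origin on the work surface. World frame = base frame: x ahead of the robot, y to its left, z up, the work surface at z = 0. Lengths are in m, angles in rad, forces in N, time in s.
With the tool pointing down it reaches from about 0.35 to 0.95 m from the base axis. Payload 17.4 kg.
Tool frame: the origin (TCP) lies between the finger pads; the fingertips stand ahead of it and the grasp point (between the pads) lies 11 mm behind it (bot.tcp_to_tips is the x of the fingertips in the tool frame, in m); x points along the fingers, z is the direction in which the jaws open and shut, and the axes are right-handed (so a half turn about x gives the same grasp; the last joint's range is limited). The gripper opens to 93 mm and grips with 3 to 60 N. Pads are 15 mm wide; open, the fingers measure 128 mm over their backs; the gripper's body (75 mm by 188 mm) begins 65 mm behind the grasp point.
Start: joints at [1.227, 0.116, 1.442, -0, 1.584, -0.038], TCP at [0.203, 0.644, 0.195] pointing down, gripper open.
Joint ranges: [-2.83, 2.83], [-0.83, 2.19], [0.07, 2.5], [-1.14, 4.28], [0.01, 3], [-2.97, 2.97]. Speed limits (rad/s): [1.89, 1.89, 2.22, 3.14, 3.14, 3.14].

### API

Orientations are given as a unit quaternion [w, x, y, z].
In Python, from station import get_obs, vision, bot gives the robot as it stands.
- The arm moves only by the shell command python3 -m handwheel 'ROWS'. ROWS is JSON, a list of rows, each a list of 3 entries, a list of its own where there are three numbers: the shift along the tool's x, y, z in mm, then the turn, a rotation vector about the tool's x, y, z in degrees, then the opening in per cent of the stroke, from 0 (shut) to 100 (fully open). A call has exactly 8 rows; each row shifts and turns the commanded pose from where the row before left it, along the tool's axes as they then stand; what a row does not reach is not made up. A row lasts 1/10 s, in which the tool goes at most 50 mm and 8.59 degrees, less where a joint would pass 70% of its speed; a pose out of reach is approached as far as the arm can. A call is refused whole if a number of a shift passes 50 or a number of a turn 8.59, either way. A call with a gripper value outside its range is refused whole. The fingers move at their own pace and stop on an object; the grip force is fixed at half the most. Time passes only in rows, so rows that do not move let the fingers close, or fill a call up. It gives the time, the measured TCP pose, the force and the opening at its end, in the units of the state.
- get_obs(): the state, without advancing time (a new reading comes with each control period).
- vision.capture(name): name is "side" or "top" or "wrist"; returns a dict with "frame" (480x640x3 uint8, red, green, blue), "intrinsics" (3x3 intrinsics, pixels), "R" (3x3) and "t" (3): a world point X has camera coordinates R X + t. Camera axes: x right, y down, z forward; pixel columns grow to the right and rows downward; lengths in m; the calibration is good to about 2 mm. A picture is of the moment at which its call begins. There is no depth.
- bot.sign_off(): hands the job in, once; it reports no verdict.
The state is a dict: "time_s": time; "joint_pos": joint angles; "qd": joint speeds; "joint_efforts": joint torques, N m; "ee_pos": TCP position; "tool_rot": TCP orientation; "wrist_force": force on the tool from outside, world axes, zero at the start; "ft_torque": the same for the moment, N m; "opening": finger opening in m.
Only numpy, scipy, OpenCV 4.12 (cv2) and the standard library are available. Lean on these libraries where they do the work, as an engineer would, in place of code of your own. Each camera call takes 0.05 s, during which the arm holds its last target. There are 200 camera calls.

## Working session

There is one attempt and no reset: what is moved stays moved. The work goes in short steps, Python scripts to look and compute and a shell command to move; the robot and the scene stay as the last step left them, time stands still between calls to the robot, and variables do not carry over. Pictures are saved under pics/ and viewed, about 8 in all and at most 12, crops included, and the job is handed in when it is done.

```bash
mkdir -p pics; ls
python3 - <<'E'
from station import get_obs, vision, bot
import cv2,numpy as np,pickle
o=get_obs();print(o);print(bot.tcp_to_tips)
d={}
for n in("side","top","wrist"):
    c=vision.capture(n);d[n]=c;cv2.imwrite(f"pics/{n}0.png",c["frame"][:,:,::-1])
    print(n,c["intrinsics"].tolist(),c["R"].tolist(),c["t"].tolist())
pickle.dump(d,open("c0.pkl","wb"))
E
```

```text
pics
{'time_s': 0.0, 'joint_pos': array([ 1.22721054e+00,  1.16463374e-01,  1.44225821e+00, -2.50669338e-06,
        1.58398565e+00, -3.77632526e-02]), 'qd': array([-1.33282259e-03, -6.05329505e-05, -6.62602018e-05, -6.00130862e-04,
        1.61638621e-04, -3.96809016e-04]), 'joint_efforts': array([-7.89302048e-04, -7.21258807e+01, -6.22611523e+01,  7.80049246e-02,
        2.36142834e-02, -8.25891129e-05]), 'ee_pos': array([0.20313654, 0.64347041, 0.19382482]), 'tool_rot': array([ 0.56999797, -0.41822933,  0.57064978,  0.41778629]), 'wrist_force': array([ 0.51979412, -0.30135925,  0.65106892]), 'ft_torque': array([-0.01710515, -0.01043518,  0.01269946]), 'opening': 0.09284198045622687}
0.008
side [[491.8707974778207, 0.0, 328.46376255915794], [0.0, 491.8707974778207, 247.89079707839315], [0.0, 0.0, 1.0]] [[0.9505719272761057, -0.3103308828313791, 0.010380473769840907], [-0.21671739707895527, -0.6870247378135972, -0.6935636808797594], [0.22236587165730254, 0.6570325355667366, -0.7203205302702632]] [-0.5170397408370666, 0.16458235535311852, 0.9363866808665532]
top [[532.1271734949557, 0.0, 322.3150658372117], [0.0, 532.1271734949557, 242.83631805247683], [0.0, 0.0, 1.0]] [[-0.005758781954418166, -0.9999712790277586, -0.004927225384525017], [-0.9872162960122524, 0.006470034007922118, -0.15925490117351254], [0.1592822065337192, 0.003947122942697642, -0.9872252017155075]] [0.02031939413516242, 0.5519187106683768, 1.127268728794084]
wrist [[361.22317062798203, 0.0, 322.03802364150357], [0.0, 361.22317062798203, 244.77820455324462], [0.0, 0.0, 1.0]] [[0.3001878280999171, 0.9538795598639482, -0.0010262233759719267], [0.9135974529761864, -0.28720129120028737, 0.2878456396201179], [0.2742753393509554, -0.08734531244806706, -0.957676268170654]] [-0.6751390850878949, -0.03437856014313877, 0.3901989369674059]
```

View pics/top0.png

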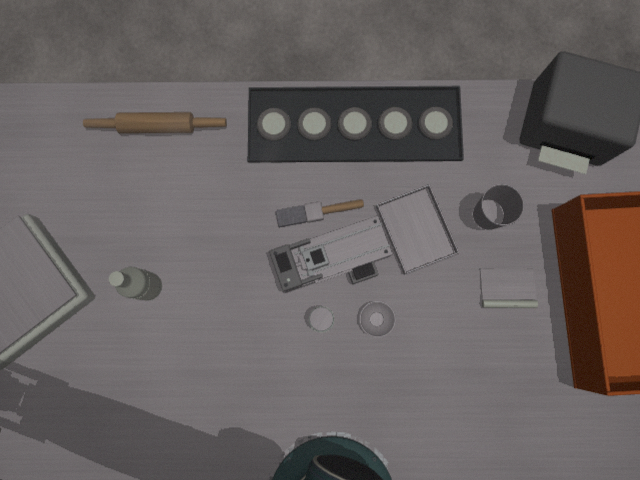

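View pics/side0.png

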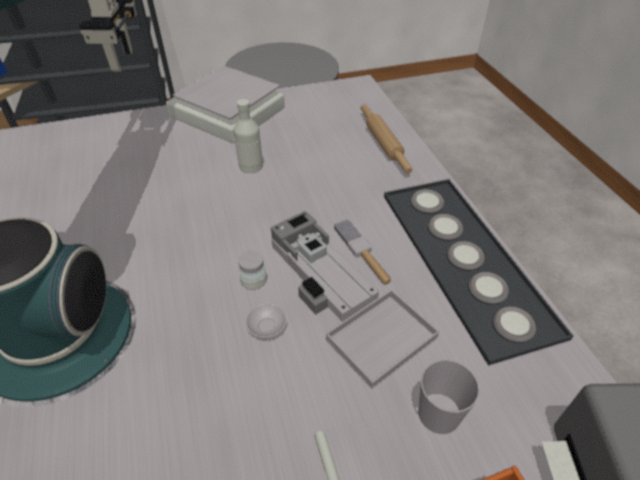

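The top view shows the dock at about (330,255): bay on the left, plate's open end at about (385,235), key at (363,271). I'll enlarge crops of both views to pick out the features.

Run:
```python
import cv2
a=cv2.imread("pics/top0.png")[180:305,260:400];b=cv2.imread("pics/side0.png")[200:325,260:400]
f=lambda i:cv2.convertScaleAbs(cv2.resize(i,(560,500),interpolation=cv2.INTER_CUBIC),alpha=1.3)
cv2.imwrite("pics/ct.png",cv2.resize(cv2.hconcat([f(a),f(b)]),(800,357)))
cv2.imwrite("pics/ct.png",cv2.hconcat([cv2.resize(f(a),(400,357)),cv2.resize(f(b),(400,357))]))
```

```text
(no output)
```

View pics/ct.png

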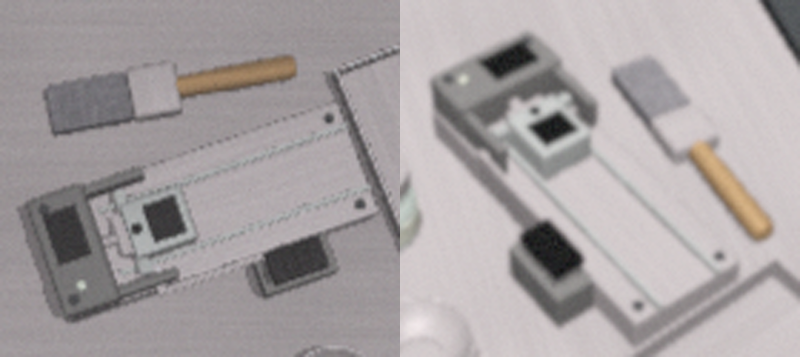

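View pics/wrist0.png

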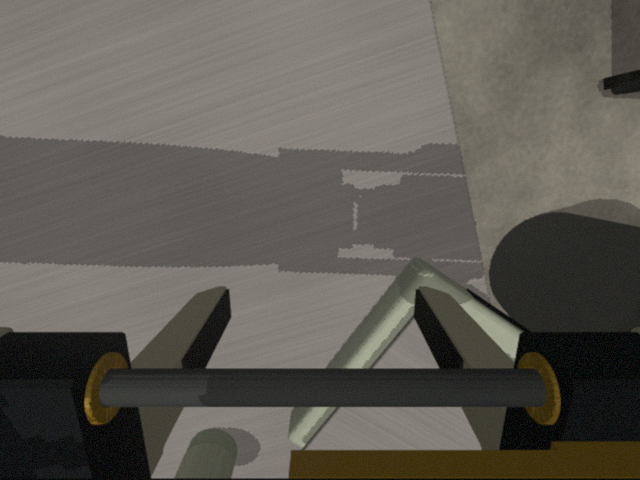

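```bash
cat > h.py <<'E'
import numpy as np,cv2
def ray(c,u,v,z):
    K,R,t=c["intrinsics"],np.array(c["R"]),np.array(c["t"])
    d=R.T@np.linalg.inv(K)@[u,v,1];o=-R.T@t
    return o+d*(z-o[2])/d[2]
def blobs(c,x0,y0,x1,y1,th=60,amin=5):
    g=c["frame"].max(2)[y0:y1,x0:x1];m=(g<th).astype(np.uint8)
    n,l,s,ce=cv2.connectedComponentsWithStats(m)
    return [(s[i,4],ce[i]+[x0,y0]) for i in range(1,n) if s[i,4]>=amin]
E
python3 - <<'E'
import pickle;from h import *
d=pickle.load(open("c0.pkl","rb"))
for n,b in(("top",(260,225,400,295)),("side",(260,200,400,325))):
    for th in(50,65,80):
        print(n,th,[(int(a),p.round(1).tolist()) for a,p in blobs(d[n],*b,th=th)])
s=140/400;T=d["top"]
P=lambda u,v,z:ray(T,260+u*s,180+v*s,z).round(4)
print("screws",P(329,118,.03),P(360,204,.03),"end corners",P(343,100,.03),P(377,213,.03))
S=lambda u,v,z:ray(d["side"],260+u*s,200+v*s,z).round(4)
print("screws side",S(719,255,.03)if 0 else S(319,255,.03),S(238,306,.03))
E
```

```text
top 50 [(115, [316.9, 256.2]), (179, [282.6, 261.9]), (177, [362.7, 270.5])]
top 65 [(22, [298.9, 245.5]), (141, [317.0, 256.2]), (230, [282.6, 261.4]), (6, [307.0, 259.5]), (246, [363.2, 270.9]), (5, [349.4, 275.0]), (7, [351.7, 281.3]), (6, [285.2, 284.8]), (5, [300.8, 284.8]), (24, [292.3, 288.2])]
top 80 [(16, [283.1, 225.4]), (36, [388.2, 235.6]), (50, [298.0, 245.4]), (26, [396.2, 255.1]), (154, [317.1, 256.3]), (7, [385.7, 251.0]), (119, [288.4, 280.5]), (261, [282.5, 261.2]), (11, [307.5, 259.6]), (5, [293.6, 262.0]), (299, [361.6, 271.7]), (15, [369.3, 277.3]), (6, [319.0, 277.5]), (15, [285.4, 284.4])]
side 50 [(27, [392.6, 208.2]), (108, [297.9, 220.7]), (70, [313.0, 244.5]), (216, [312.6, 287.1])]
side 65 [(64, [393.5, 208.8]), (125, [297.9, 220.6]), (84, [313.3, 244.4]), (238, [312.4, 287.3])]
side 80 [(153, [394.9, 206.9]), (154, [297.9, 220.7]), (133, [302.0, 232.9]), (93, [281.9, 243.5]), (28, [324.1, 238.1]), (94, [312.9, 244.4]), (275, [312.5, 287.5]), (160, [313.1, 303.4])]
screws [ 0.6025 -0.1018  0.03  ] [ 0.5341 -0.1244  0.03  ] end corners [ 0.6168 -0.1131  0.03  ] [ 0.527  -0.1374  0.03  ]
screws side [ 0.6015 -0.1007  0.03  ] [ 0.5328 -0.1254  0.03  ]
```

Run:
```python
import pickle;from h import *
d=pickle.load(open("c0.pkl","rb"));T,S=d["top"],d["side"]
for n,a,b,z in(("key",(362.8,270.6),(312.5,287.2),.052),("logger win",(317,256.2),(313,244.4),.058),("housing win",(282.6,261.6),(297.9,220.7),.064)):
    print(n,ray(T,*a,z).round(4),ray(S,*b,z).round(4))
sc=(np.array([.602,-.1012])+[.5335,-.125])/2
L=(ray(T,317,256.2,.058)+ray(S,313,244.4,.058))[:2]/2;k=(ray(T,362.8,270.6,.052)+ray(S,312.5,287.2,.052))[:2]/2
H=(ray(T,282.6,261.6,.064)+ray(S,297.9,220.7,.064))[:2]/2
s2=np.array([.602,-.1012])-[.5335,-.125]
print("ang from screws",np.degrees(np.arctan2(s2[1],s2[0]))+90, "sc->L",np.degrees(np.arctan2(*(L-sc)[::-1])),"sc->H",np.degrees(np.arctan2(*(H-sc)[::-1])))
th=np.arctan2(*(L-sc)[::-1])
ex=np.array([np.cos(th),np.sin(th)]);ey=np.array([-ex[1],ex[0]])
O=sc-0
print("key rel screws",(k-sc)@ex,(k-sc)@ey,"L rel",(L-sc)@ex,(L-sc)@ey,"H",(H-sc)@ex,(H-sc)@ey)
from station import get_obs
from scipy.spatial.transform import Rotation as Ro
q=get_obs()["tool_rot"];print(Ro.from_quat(q,scalar_first=True).as_matrix().round(3))
```

```text
key [ 0.4892 -0.0705  0.052 ] [ 0.4855 -0.0773  0.052 ]
logger win [0.5206 0.0286 0.058 ] [0.5185 0.0281 0.058 ]
housing win [0.5085 0.1026 0.064 ] [0.5064 0.1013 0.064 ]
ang from screws 109.15954063446073 sc->L 108.83605540094514 sc->H 105.66848342635724
key rel screws 0.06304607157894962 0.06342859248836219 L rel 0.14942256133227896 -1.1331367354727312e-18 H 0.2229751412035687 -0.012339656761284368
[[-0.    -0.954  0.301]
 [-0.001  0.301  0.954]
 [-1.     0.    -0.001]]
```

```bash
python3 -m handwheel '[[[-50,0,0],[0,0,0],48],[[-45,0,0],[0,0,0],48],[[0,0,0],[8.5,0,0],48],[[0,0,0],[8.5,0,0],48],[[0,0,0],[8.5,0,0],48],[[0,0,0],[8.5,0,0],48],[[0,0,0],[8.5,0,0],48],[[0,0,0],[8.5,0,0],48]]'
cat > g.py <<'E'
from h import *;from station import get_obs
from scipy.spatial.transform import Rotation as Ro
O=np.array([.544,-.042,0]);th=np.radians(109)
D=np.array([[np.cos(th),np.sin(th),0],[-np.sin(th),np.cos(th),0],[0,0,1]])
def go(x,y,tipz):
    s=get_obs();R=Ro.from_quat(s["tool_rot"],scalar_first=True).as_matrix()
    tgt=D.T@[x,y,0]+O;tgt[2]=tipz+.008
    W=np.column_stack([[0,0,-1],D[0],-D[1]])
    print("t",s["time_s"],"tcp dock",(D@(s["ee_pos"]-O)*1e3).round(1),"shift mm",(R.T@(tgt-s["ee_pos"])*1e3).round(1),"turn deg",Ro.from_matrix(R.T@W).as_rotvec(degrees=True).round(2),"open",s["opening"],"F",s["wrist_force"].round(1))
E
python3 -c "
from g import *;go(-.010,.031,.15)"
```

```text
time_s: 0.95
ee_pos: [0.2032, 0.6436, 0.2892]
tool_rot: [0.695, -0.13, 0.695, 0.129]
wrist_force: [0.4, -0.2, 0.6]
opening: 0.0443
t 0.95 tcp dock [759.2  99.  289.2] shift mm [ 131.5 -771.2   39.4] turn deg [ 2.13 -0.02  0.03] open 0.04428366310946467 F [ 0.4 -0.2  0.6]
```

```bash
python3 -m handwheel '[[[0,-48,2.5],[0,0,0],48],[[0,-48,2.5],[0,0,0],48],[[0,-48,2.5],[0,0,0],48],[[0,-48,2.5],[0,0,0],48],[[0,-48,2.5],[0,0,0],48],[[0,-48,2.5],[0,0,0],48],[[0,-48,2.5],[0,0,0],48],[[0,-48,2.5],[0,0,0],48]]' >/dev/null;  python3 -m handwheel '[[[0,-48,2.5],[0,0,0],48],[[0,-48,2.5],[0,0,0],48],[[0,-48,2.5],[0,0,0],48],[[0,-48,2.5],[0,0,0],48],[[0,-48,2.5],[0,0,0],48],[[0,-48,2.5],[0,0,0],48],[[0,-48,2.5],[0,0,0],48],[[0,-30,2.5],[2,0,0],48]]'; python3 -c "
from g import *;go(-.010,.031,.085)"
```

```text
time_s: 2.55
ee_pos: [0.5156, -0.0425, 0.2891]
tool_rot: [0.697, -0.119, 0.697, 0.119]
wrist_force: [0.3, 0.1, -0.6]
opening: 0.0443
t 2.55 tcp dock [  8.8  27.  289.1] shift mm [196.1 -18.7  -4. ] turn deg [ 0.36 -0.03  0.  ] open 0.04430104200185147 F [ 0.3  0.1 -0.6]
```

Down to tips at 95 mm and a close look.

```bash
python3 -m handwheel '[[[30,-19,-4],[0,0,0],48],[[30,0,0],[0,0,0],48],[[30,0,0],[0,0,0],48],[[30,0,0],[0,0,0],48],[[30,0,0],[0,0,0],48],[[26,0,0],[0,0,0],48],[[10,0,0],[0,0,0],48],[[0,0,0],[0,0,0],48]]'
python3 - <<'E'
from g import *;go(-.010,.031,.055)
from station import vision
import pickle
d={n:vision.capture(n) for n in("wrist","side","top")};pickle.dump(d,open("c1.pkl","wb"))
w=cv2.resize(d["wrist"]["frame"],(420,315));s=cv2.resize(d["side"]["frame"][180:330,250:450],(420,315),interpolation=cv2.INTER_CUBIC)
cv2.imwrite("pics/w1.png",d["wrist"]["frame"][:,:,::-1]);cv2.imwrite("pics/s1.png",cv2.resize(d["side"]["frame"][180:330,240:440],(800,600),interpolation=cv2.INTER_CUBIC)[:,:,::-1])
E
```

```text
time_s: 3.35
ee_pos: [0.5171, -0.0587, 0.1025]
tool_rot: [0.696, -0.119, 0.698, 0.12]
wrist_force: [-0.8, 0.6, 0.0]
opening: 0.0445
t 3.35 tcp dock [ -7.   30.9 102.5] shift mm [39.5 -3.  -0. ] turn deg [ 0.48 -0.1  -0.06] open 0.044522627709600006 F [-0.8  0.6  0. ]
```

View pics/w1.png

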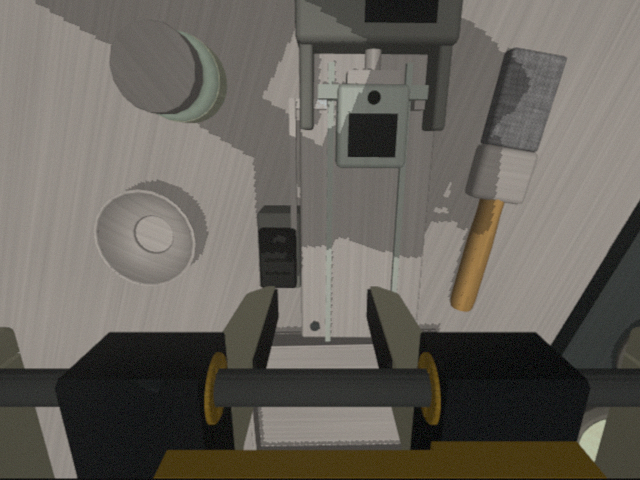

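View pics/s1.png

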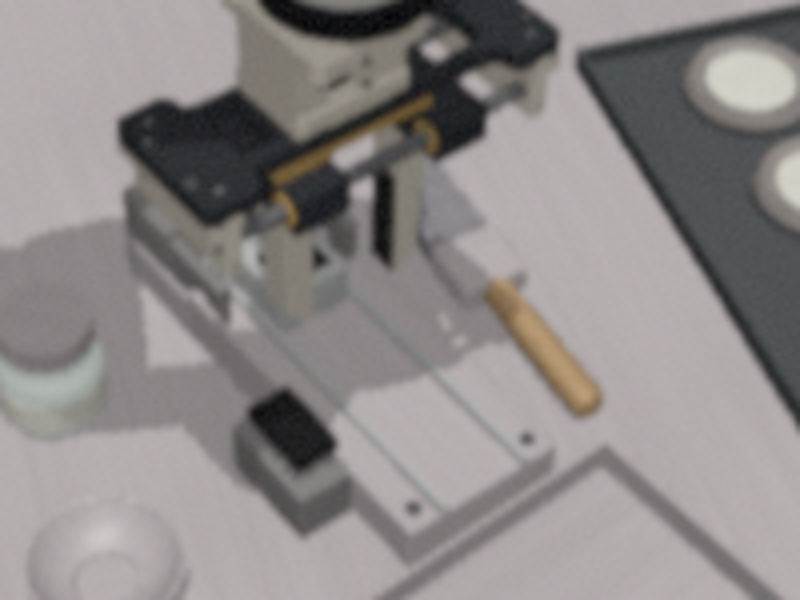

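Run:
```python
from g import *;import pickle
d=pickle.load(open("c1.pkl","rb"));W=d["wrist"]
dk=lambda p:(D@(p-O)*1e3).round(1)
for th in(35,45,55):print(th,[(int(a),p.round(1).tolist(),dk(ray(W,*p,z))) for a,p in blobs(W,255,200,300,290,th=th,amin=200) for z in(.052,)])
for th in(35,45):print("log",[(int(a),p.round(1).tolist(),dk(ray(W,*p,.058))) for a,p in blobs(W,330,80,410,170,th=th,amin=100)])
# key top corners (front face below row 228), logger body edges at z .058
for u,v,z in((259,228,.052),(295,228,.052),(297,287,.052),(262,287,.052),(338,165,.058),(405,165,.058),(315,325,.03)):print((u,v),dk(ray(W,u,v,z)))
s=get_obs();R=Ro.from_quat(s["tool_rot"],scalar_first=True).as_matrix()
for zz in(-.040,-.022,.022,.040):
  for yy in(-.0075,.0075):
    X=s["ee_pos"]+R@[.008,yy,zz];c=W["R"]@X+W["t"];p=W["intrinsics"]@c;print("tip",zz,yy,(p[:2]/p[2]).round(0))
```

```text
35 [(725, [278.5, 241.7], array([ 3.4, 60.5, 52. ]))]
45 [(1641, [278.2, 254.5], array([-5.9, 61. , 52. ]))]
55 [(2154, [277.6, 256.7], array([-7.5, 61.4, 52. ]))]
log [(1488, [372.8, 135.7], array([74.1, -0.3, 58. ]))]
log [(118, [373.6, 97.2], array([96.3,  0.3, 58. ])), (2004, [371.9, 134.9], array([74.6,  0.2, 58. ]))]
(259, 228) [13.1 73.6 52. ]
(295, 228) [13.3 49.  52. ]
(297, 287) [-30.3  48.1  52. ]
(262, 287) [-30.6  73.3  52. ]
(338, 165) [56.2 20.8 58. ]
(405, 165) [ 56.6 -21.6  58. ]
(315, 325) [-73.   35.5  30. ]
tip -0.04 -0.0075 [255. 294.]
tip -0.04 0.0075 [253. 270.]
tip -0.022 -0.0075 [285. 294.]
tip -0.022 0.0075 [285. 270.]
tip 0.022 -0.0075 [360. 294.]
tip 0.022 0.0075 [361. 270.]
tip 0.04 -0.0075 [391. 294.]
tip 0.04 0.0075 [393. 270.]
```

Run:
```python
from g import *;import pickle
d=pickle.load(open("c1.pkl","rb"))
s=get_obs();R=Ro.from_quat(s["tool_rot"],scalar_first=True).as_matrix()
for n in("side","wrist"):
 W=d[n]
 for xx in(-.03,.008):
  for zz in(-.040,-.022,.022,.040):
    print(n,xx,zz,[((lambda p:(p[:2]/p[2]).round(1).tolist())(W["intrinsics"]@(W["R"]@(s["ee_pos"]+R@[xx,yy,zz])+W["t"]))) for yy in(-.0075,.0075)])
```

```text
side -0.03 -0.04 [[310.9, 259.3], [306.1, 254.5]]
side -0.03 -0.022 [[318.9, 254.9], [314.0, 250.2]]
side -0.03 0.022 [[337.7, 244.6], [332.8, 240.0]]
side -0.03 0.04 [[345.2, 240.4], [340.2, 236.0]]
side 0.008 -0.04 [[311.3, 273.0], [306.6, 268.2]]
side 0.008 -0.022 [[319.0, 268.6], [314.3, 263.9]]
side 0.008 0.022 [[337.3, 258.3], [332.5, 253.8]]
side 0.008 0.04 [[344.5, 254.2], [339.7, 249.8]]
wrist -0.03 -0.04 [[240.3, 326.6], [238.2, 298.3]]
wrist -0.03 -0.022 [[277.3, 326.7], [276.2, 298.4]]
wrist -0.03 0.022 [[368.0, 326.9], [369.1, 298.6]]
wrist -0.03 0.04 [[405.1, 327.0], [407.2, 298.7]]
wrist 0.008 -0.04 [[254.6, 294.0], [253.2, 270.0]]
wrist 0.008 -0.022 [[285.3, 294.0], [284.5, 270.0]]
wrist 0.008 0.022 [[360.3, 294.2], [361.2, 270.2]]
wrist 0.008 0.04 [[391.1, 294.3], [392.5, 270.3]]
```

The tips appear about 30 mm further back than `tcp_to_tips` says, in both views (side (313,262), wrist row ~290). I'll go part way down and check again.

```bash
python3 -m handwheel '[[[10,-2,0],[0,0,0],48],[[10,0,0],[0,0,0],48],[[8,0,0],[0,0,0],48],[[4,0,0],[0,0,0],48],[[0,0,0],[0,0,0],48],[[0,0,0],[0,0,0],48],[[0,0,0],[0,0,0],48],[[0,0,0],[0,0,0],48]]'
python3 - <<'E'
from g import *;go(-.010,.031,.055)
from station import vision
import pickle
d={n:vision.capture(n) for n in("wrist","side")};pickle.dump(d,open("c2.pkl","wb"))
cv2.imwrite("pics/s2.png",cv2.resize(d["side"]["frame"][210:310,260:393],(798,600),interpolation=cv2.INTER_CUBIC)[:,:,::-1])
s=get_obs();R=Ro.from_quat(s["tool_rot"],scalar_first=True).as_matrix();W=d["side"]
for xx in(-.022,.008):
  for zz in(-.040,-.022,.022,.040):
    print(xx,zz,[((lambda p:((p[:2]/p[2]-[260,210])*6).round(0).tolist())(W["intrinsics"]@(W["R"]@(s["ee_pos"]+R@[xx,yy,zz])+W["t"]))) for yy in(-.0075,.0075)])
E
```

```text
time_s: 4.3
ee_pos: [0.5185, -0.0607, 0.0719]
tool_rot: [0.697, -0.12, 0.697, 0.12]
wrist_force: [-0.2, -0.5, 0.1]
opening: 0.0445
t 4.3 tcp dock [-9.4 30.2 71.9] shift mm [ 8.9 -0.6 -0.8] turn deg [0.48 0.03 0.01] open 0.04449524434549116 F [-0.2 -0.5  0.1]
-0.022 -0.04 [[310.0, 389.0], [282.0, 360.0]]
-0.022 -0.022 [[356.0, 363.0], [328.0, 335.0]]
-0.022 0.022 [[465.0, 301.0], [437.0, 274.0]]
-0.022 0.04 [[509.0, 276.0], [480.0, 250.0]]
0.008 -0.04 [[311.0, 450.0], [284.0, 422.0]]
0.008 -0.022 [[356.0, 424.0], [329.0, 396.0]]
0.008 0.022 [[463.0, 363.0], [435.0, 335.0]]
0.008 0.04 [[506.0, 338.0], [478.0, 311.0]]
```

View pics/s2.png

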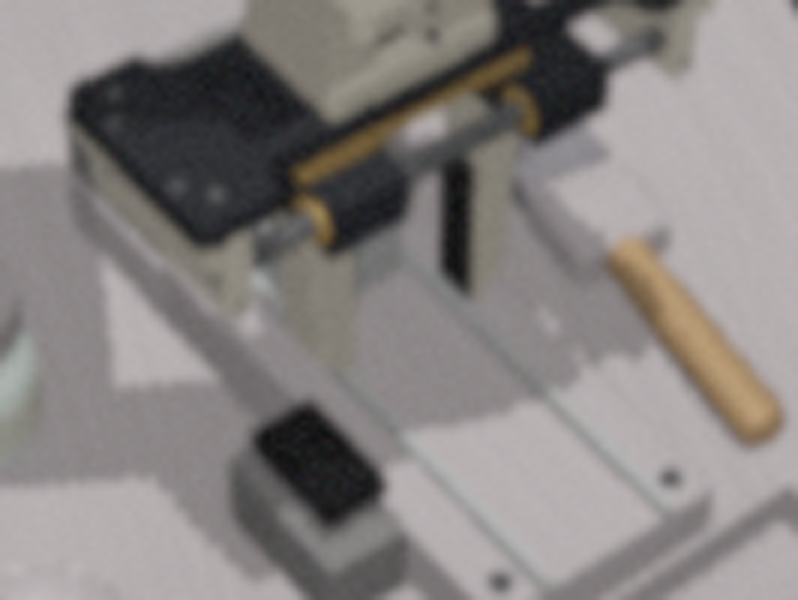

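Tips really are about 22 mm behind the TCP, so key contact is expected at TCP z ≈ 0.030. Staged descent, with force checks.

```bash
python3 -m handwheel '[[[8,0,-0.5],[0,0,0],48],[[8,0,0],[0,0,0],48],[[4,0,0],[0,0,0],48],[[2,0,0],[0,0,0],48],[[0,0,0],[0,0,0],48],[[0,0,0],[0,0,0],48],[[0,0,0],[0,0,0],48],[[0,0,0],[0,0,0],48]]';  python3 - <<'E'
from g import *;go(-.010,.031,.055)
from station import vision
import pickle
d={n:vision.capture(n) for n in("wrist","side")};pickle.dump(d,open("c3.pkl","wb"))
i=cv2.hconcat([cv2.resize(d["side"]["frame"][210:310,270:370],(400,400),interpolation=cv2.INTER_CUBIC),cv2.resize(d["wrist"]["frame"][80:400,160:480],(400,400))])
cv2.imwrite("pics/s3.png",i[:,:,::-1])
E
```

```text
time_s: 5.2
ee_pos: [0.518, -0.0609, 0.0498]
tool_rot: [0.697, -0.12, 0.697, 0.12]
wrist_force: [0.4, 0.1, 0.1]
opening: 0.0449
t 5.2 tcp dock [-9.4 30.8 49.8] shift mm [-13.2  -0.6  -0.2] turn deg [0.48 0.02 0.01] open 0.04494865669241126 F [0.4 0.1 0.1]
```

View pics/s3.png

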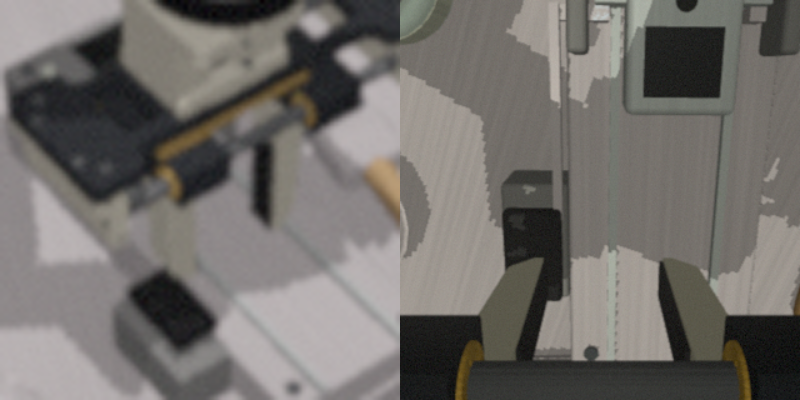

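No contact; left finger over the key, right finger over the lane. Continue down.

```bash
python3 -m handwheel '[[[7,0,0],[0,0,0],48],[[4,0,0],[0,0,0],48],[[2,0,0],[0,0,0],48],[[0,0,0],[0,0,0],48],[[0,0,0],[0,0,0],48],[[0,0,0],[0,0,0],48],[[0,0,0],[0,0,0],48],[[0,0,0],[0,0,0],48]]'
```

```text
time_s: 6.1
ee_pos: [0.5179, -0.0609, 0.0367]
tool_rot: [0.697, -0.12, 0.697, 0.12]
wrist_force: [0.1, -0.4, -0.7]
opening: 0.0446
```

```bash
python3 -m handwheel '[[[8,0,0],[0,0,0],48],[[8,0,0],[0,0,0],48],[[0,0,0],[0,0,0],48],[[0,0,0],[0,0,0],48],[[0,0,0],[0,0,0],48],[[0,0,0],[0,0,0],48],[[0,0,0],[0,0,0],48],[[0,0,0],[0,0,0],48]]'
python3 - <<'E'
from station import vision
import cv2,pickle
d={n:vision.capture(n) for n in("wrist","side")};pickle.dump(d,open("c4.pkl","wb"))
i=cv2.hconcat([cv2.resize(d["side"]["frame"][210:310,270:370],(400,400),interpolation=cv2.INTER_CUBIC),cv2.resize(d["wrist"]["frame"][80:400,160:480],(400,400))])
cv2.imwrite("pics/s4.png",i[:,:,::-1])
E
```

```text
time_s: 6.9
ee_pos: [0.5179, -0.0609, 0.0206]
tool_rot: [0.697, -0.12, 0.697, 0.12]
wrist_force: [0.8, -1.6, 4.1]
opening: 0.045
```

View pics/s4.png

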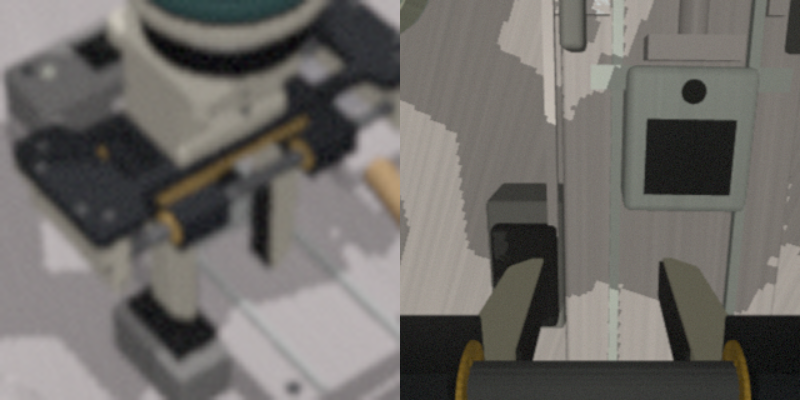

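Key pressed (4.1 N) and the logger is out, held short of the lane finger. I'll hold and check that it's at rest.

```bash
python3 -m handwheel '[[[0.5,0,0],[0,0,0],48],[[0,0,0],[0,0,0],48],[[0,0,0],[0,0,0],48],[[0,0,0],[0,0,0],48],[[0,0,0],[0,0,0],48],[[0,0,0],[0,0,0],48],[[0,0,0],[0,0,0],48],[[0,0,0],[0,0,0],48]]'
python3 - <<'E'
from g import *
from station import vision
import pickle
d=pickle.load(open("c4.pkl","rb"))["wrist"]
e=vision.capture("wrist")
for W in(d,e):print([(int(a),p.round(1).tolist(),(D@(ray(W,*p,.058)-O)*1e3).round(1)) for a,p in blobs(W,345,130,420,240,th=45,amin=100)])
E
```

```text
time_s: 7.8
ee_pos: [0.5178, -0.0609, 0.02]
tool_rot: [0.697, -0.12, 0.697, 0.12]
wrist_force: [1.8, -0.8, 5.2]
opening: 0.0449
[(269, [394.7, 152.8], array([65. ,  1.2, 58. ])), (3721, [388.0, 205.6], array([43.3,  2.6, 58. ]))]
[(269, [395.2, 153.0], array([65. ,  1.2, 58. ])), (3725, [388.0, 205.9], array([43.3,  2.7, 58. ]))]
```

Logger at rest (unchanged over 0.9 s) at x ≈ 49 mm, clear of the finger. Raise the hand straight up.

```bash
python3 -m handwheel '[[[-5,0,0],[0,0,0],48],[[-10,0,0],[0,0,0],48],[[-20,0,0],[0,0,0],48],[[-30,0,0],[0,0,0],48],[[-40,0,0],[0,0,0],48],[[-40,0,0],[0,0,0],48],[[-30,0,0],[0,0,0],48],[[0,0,0],[0,0,0],48]]'; python3 -m handwheel '[[[0,-40,0],[0,0,0],48],[[0,-40,0],[0,0,0],48],[[0,-40,0],[0,0,0],48],[[0,-40,0],[0,0,0],48],[[0,-40,0],[0,0,0],48],[[0,0,0],[0,0,0],48],[[0,0,0],[0,0,0],48],[[0,0,0],[0,0,0],48]]'
python3 - <<'E'
from g import *
from station import vision
import pickle
d={n:vision.capture(n) for n in("side","top")}
d0=pickle.load(open("c0.pkl","rb"))
for n,b in(("top",(260,225,400,295)),("side",(260,200,400,325))):
    print(n,[(int(a),p.round(1).tolist(),(D@(ray(d[n],*p,.058)-O)*1e3).round(1)) for a,p in blobs(d[n],*b,th=50,amin=40)])
f=lambda i:cv2.resize(i[170:345,240:440],(400,350),interpolation=cv2.INTER_CUBIC)
cv2.imwrite("pics/end.png",cv2.hconcat([f(d["top"]["frame"]),f(d["side"]["frame"])])[:,:,::-1])
E
```

```text
time_s: 8.65
ee_pos: [0.5188, -0.0609, 0.2001]
tool_rot: [0.699, -0.12, 0.695, 0.119]
wrist_force: [-0.1, -0.4, 0.4]
opening: 0.045
time_s: 9.45
ee_pos: [0.5842, -0.2486, 0.1949]
tool_rot: [0.697, -0.12, 0.697, 0.12]
wrist_force: [-0.5, 0.7, -0.3]
opening: 0.0445
top [(218, [363.3, 270.8], array([-9.4, 62.3, 58. ]))]
side [(84, [297.7, 220.7], array([153.3, -14.2,  58. ])), (306, [383.6, 240.2], array([  -4. , -125.8,   58. ])), (156, [370.5, 261.9], array([-34.8, -63.1,  58. ])), (71, [321.1, 253.8], array([42.8,  3.7, 58. ])), (205, [312.6, 287.0], array([-18.2,  69.2,  58. ]))]
```

View pics/end.png

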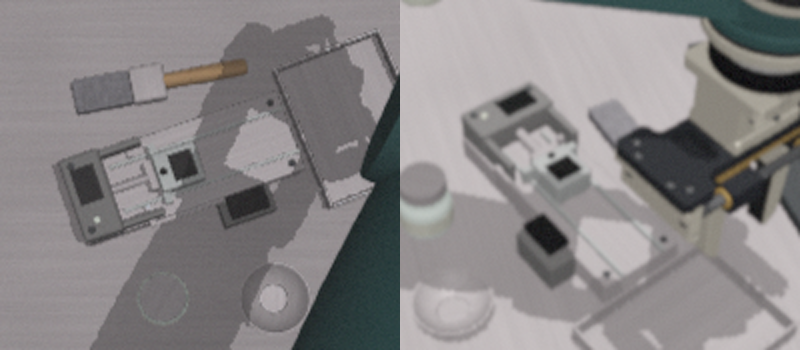

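```bash
python3 -c "
from station import bot;print(bot.sign_off())"
```

```text
the job is handed in; nothing more can be done
None
```

I pressed the eject key with one finger while the other stood in the lane. The logger came out and stayed on the run-out plate. I then raised the hand straight up, moved it clear and handed the job in at about 9.5 s; no verdict came back.

**Logger:**
- With the key still down (4–5 N), it was at the same place in two pictures about 0.9 s apart, at roughly x = 49 mm. After the hand left, the side view put it at about 48 mm. The limit is 55 mm, so it has about 6 mm to spare.
- My estimate of its y was 2.6–3.7 mm, more than the 1.5 mm the rails should allow. I put that down to the calibration; it is still inside the 8 mm limit.
- It looks flat in the last picture, but I did not measure its tilt or height.
- I have no picture of the moment it hit the finger. It was lying clear of the finger when I looked, probably bounced back to the pusher.

**Key:** it is back at its starting image position in both views, so I take it to be up.

**Bystanders:** the brush, jar and mould look unmoved in the last crops. The scraper, spray bottle and flour cup were outside those crops and I did not check them, though the hand stayed clear of them.

**Disagreement:** `bot.tcp_to_tips` says the fingertips are 8 mm ahead of the TCP, but both camera views showed them about 22 mm behind it. I went down in stages with force checks, and key contact agreed with the cameras.

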